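# Put a tripped dry block heater back to work

## Robot

A 6-joint arm with a two-finger parallel gripper is mounted at the origin on the work surface. World frame = base frame: x ahead of the robot, y to its left, z up, the work surface at z = 0. Lengths are in m, angles in rad, forces in N, time in s.
With the tool pointing down it reaches from about 0.3 to 0.775 m from the base axis. Payload 14.6 kg.
Tool frame: the origin (TCP) lies midway between the tips of the shut fingers; the grasp point (between the pads) lies 19 mm behind it; x points along the fingers, y is the direction in which the jaws open and shut, and the axes are right-handed (so a half turn about x gives the same grasp; the last joint's range is limited). The gripper opens to 85 mm and grips with 20 to 120 N. Pads are 22 mm wide; open, the fingers measure 114 mm over their backs; the gripper's body (76 mm by 85 mm) begins 54 mm behind the grasp point. The pads swing forward as they close: fully open they stand 13 mm farther back than shut.
Start: joints at [-1.264, 0.3, 1.521, -0, 1.321, -0.067], TCP at [0.201, -0.512, 0.231] pointing down, gripper open.
Joint ranges: [-3.03, 3.03], [-0.79, 2.21], [0.23, 2.52], [-1.04, 4.18], [0, 3.07], [-2.55, 2.55]. Speed limits (rad/s): [2.22, 2.22, 2.57, 3.14, 3.14, 3.14].

## Interface

Orientations are given as [roll, pitch, yaw] about the fixed x, y, z axes, in that order (R = Rz(yaw) Ry(pitch) Rx(roll)).
In Python, from workcell import env gives the robot as it stands.
- The arm moves only by the tool send_rows, never from a script. Its argument "steps" is one flat list of numbers, 5 for each row, row after row: the shift along the tool's x, y, z in cm, then the turn about the tool's x in rad, then the opening in per cent of the stroke, from 0 (shut) to 100 (fully open). A call has 1 to 12 rows; each row is the pose to reach, as a shift and turn from the pose measured when the call began, along the tool's axes at that moment; what a row does not reach only later rows make up. A row lasts 1/12 s, in which the tool goes at most 41.7 mm and 7.16 degrees, less where a joint would pass 70% of its speed; a pose out of reach is approached as far as the arm can. A call with a gripper value outside its range is refused whole. The fingers move at their own pace and stop on an object; "force" is the grip in N (left out, the last holds). Time passes only in rows, so rows that repeat a pose let the fingers close. It gives the time, the measured TCP pose, the force and the opening at its end, in the units of the state.
- env.get_state(): the state, without advancing time (a new reading comes with each control period).
- env.snapshot(name): name is "side" or "top" or "wrist"; returns the picture (420x560x3 uint8, red, green, blue); there is no depth.
- env.calibration(name): a dict with "K" (3x3 intrinsics, pixels), "distortion" ([k1, k2, p1, p2, k3] as OpenCV has them; the pictures are not rectified), "R" (3x3) and "t" (3): a world point X has camera coordinates R X + t; the wrist camera has in their place "T_tool_cam" (4x4, takes a point from camera to tool coordinates, whose origin is the TCP and whose axes are the tool frame's). Camera axes: x right, y down, z forward; pixel columns grow to the right and rows downward; lengths in m; the calibration is good to about 2 mm. A picture is of the moment at which its call begins: read the wrist's pose just before it. calibration takes no time and is no camera call.
- env.finish_job(): hands the job in, once; it reports no verdict.
The state is a dict: "clock": time; "joints": joint angles; "qd": joint speeds; "joint_efforts": joint torques, N m; "ee_pos": TCP position; "ee_rot": TCP orientation; "wrist_force": force on the tool from outside, world axes, zero at the start; "ft_torque": the same for the moment, N m; "opening": opening from 0.0 (shut) to 1.0 (fully open).
Only numpy, scipy, OpenCV 4.12 (cv2) and the standard library are available. Lean on these libraries where they do the work, as an engineer would, in place of code of your own. Each camera call takes 0.05 s, during which the arm holds its last target.

## Task

The block heater's over-temperature cut-out has tripped. With the fingertips only, reach into the round well on the heater's deck and press the sunken reset key fully home, holding it down for about a second; then push the open cover down until it is fully shut over the vials; last, press down the raised end of the rocker switch so that it tips fully over to on. Do not pick anything up, leave the vials in their holes and do not disturb the other things on the bench.

Things in the scene. Friction and masses are not known exactly. Their poses are not given: they have to be found in the camera images.
- heater: white dry block heater, 220 (x) x 210 (y) x 105 mm high, fixed. Origin: centre of its underside, on the bench; x from its front to its back (away from the robot, within 0.3 rad), y to its left, z up. Front strip of its flat deck (x -110 to -30 mm): round well on the left, flat display in the middle, rocker switch on the right. Behind it: metal block with vials, and a hinged cover.
- well_mouth (a point): centre of the mouth of the round well, level with the deck, at (-70, 52, 105) mm in the heater's frame. The well is 45 mm across, vertical, 33 mm deep; a closed pair of slender fingertips fits in.
- reset_key_top (a point): centre of the top face of the sunken reset key (flat grey round cap, 27 mm across) in the well. Unpressed it lies 22 mm below the deck (83 mm above the bench); it travels 6 mm straight down to its stop and springs back up when let go.
- reset_key (a joint): travel of the reset key in m: 0 unpressed, 0.006 fully pressed. Spring: about 1.6 N to start it, 5.5 N to hold it fully down.
- cover_hinge (a point): middle of the cover's hinge line, which runs along the heater's y axis, at (92, 0, 106) mm in the heater's frame.
- cover_front_edge (a point): middle of the free edge of the cover's flat outer face; from the hinge line 116 mm along that face and 30 mm out from it. The cover is a hood 116 x 186 x 30 mm: grey frame, smoked window. At the start it stands on edge at the heater's back, outer face away from the robot, free edge up, about 220 mm above the bench; shut, its flat top is 136 mm above the bench.
- cover (a joint): angle of the cover in rad: 0 fully shut, pi/2 standing straight up, 1.95 at its stop leaning back. It starts at 1.60 to 1.78. The hinge is stiff (0.26 N m of friction): the cover stays at whatever angle it is left, and takes 2 to 5 N at the free edge to move.
- rocker_middle (a point): middle of the rocker switch's top, at (-70, -68, 115) mm in the heater's frame. The black rocker is 28 mm (x) by 51 mm (y), its top slightly hollow, and pivots about a line along the heater's x axis. At the start its right (-y) end is raised, that end's top about 16 mm above the deck, and its left end is down.
- rocker (a joint): angle of the rocker in rad: 0 off (right end raised), 0.30 fully on (right end pressed down, its top then about 8 mm above the deck). It is stiff and stays where it is left, even half-way; about 3.5 N on the raised end, 18 mm out from the middle, tips it.
- vial_a_mid (a point): middle of a glass vial with a metal cap, 22 mm across and 75 mm high, standing in a hole of the heater's block with its top 10 mm above the deck; leave it where it is.
- vial_b_mid (a point): middle of a glass vial with a metal cap, 22 mm across and 75 mm high, standing in a hole of the heater's block with its top 10 mm above the deck; leave it where it is.
- vial_c_mid (a point): middle of a glass vial with a metal cap, 22 mm across and 75 mm high, standing in a hole of the heater's block with its top 10 mm above the deck; leave it where it is.
- vial_d_mid (a point): middle of a glass vial with a metal cap, 22 mm across and 75 mm high, standing in a hole of the heater's block with its top 10 mm above the deck; leave it where it is.
- cap_jar: closed jar, 68 mm across, 75 mm high; origin at the centre of its underside; bystander to the left of the heater.
- beaker: open glass beaker, 68 mm across, 85 mm high; origin at the centre of its underside; bystander to the right of the heater.
- crimper: hand crimper lying on the bench, about 150 mm long, 32 mm high, two black handles and a steel head; origin near its middle at bench level; bystander to the right of the heater.
- dish: flat glass dish, 90 mm across, 14 mm high; origin at the centre of its underside; bystander on the left.
- mouse: black computer mouse on its mat, 100 x 58 x 23 mm; origin under its middle; bystander on the right.

How it is judged:
By the outcome, as a careful person would: the job done as asked, in the order asked, and still so for the second after the job is handed in, with the robot touching nothing.
It also fails if it takes over 64 s, if anything falls off the work surface, if the arm or the gripper's body presses on something with over 40 N, if the wrist force passes 120 N, or if a joint passes its speed limit or range.

## Working session

There is one attempt and no reset: what is moved stays moved. The work goes in short steps, Python scripts to look and compute and a tool call to move; the robot and the scene stay as the last step left them, time stands still between calls to the robot, and variables do not carry over. Pictures are saved under pics/ and viewed, and the job is handed in when it is done.

Besides the shell and the picture viewer there is one more tool, called after "Emit:" as name(argument=value, ...), one argument or row to a line, values as JSON. send_rows: Moves the arm, as the interface text tells. Its arguments: {"type":"object","properties":{"steps":{"type":"array","items":{"type":"number"}},"force":{"type":"number"}},"required":["steps"]}

```bash
ls; mkdir -p pics
python3 - <<'E'
from workcell import env
import cv2
s=env.get_state(); print(s)
for n in("side","top"):
    im=env.snapshot(n); cv2.imwrite(f"pics/{n}0.png",im[:,:,::-1]); print(n,env.calibration(n))
print(env.calibration("wrist"))
E
```

```text
pics
{'clock': 0.0, 'joints': array([-1.26360264e+00,  3.00511480e-01,  1.52159041e+00,  8.53246555e-06,
        1.32067850e+00, -6.65820697e-02]), 'qd': array([ 0.0009159 ,  0.00014964,  0.00058856, -0.00011047, -0.0008804 ,
       -0.00115433]), 'joint_efforts': array([-1.41878254e-04, -5.43504274e+01, -3.61796594e+01,  3.90320020e-05,
        4.09165223e-03,  5.90387413e-05]), 'ee_pos': array([ 0.20076147, -0.5118013 ,  0.23069521]), 'ee_rot': array([-1.64433646,  1.56960857,  1.87102984]), 'wrist_force': array([-1.15222788,  0.15334147,  0.14317785]), 'ft_torque': array([ 0.01379323,  0.05275783, -0.04676286]), 'opening': 0.999691843111012}
side {'K': array([[518.21949224,   0.        , 286.23489501],
       [  0.        , 518.21949224, 219.83011348],
       [  0.        ,   0.        ,   1.        ]]), 'distortion': array([-0.1307513,  0.       ,  0.       ,  0.       ,  0.       ]), 'R': array([[ 0.99562388, -0.0922789 ,  0.01475444],
       [-0.03709569, -0.53517163, -0.84392845],
       [ 0.08577295,  0.839688  , -0.5362528 ]]), 't': array([-0.57180656,  0.11192716,  1.414719
[... 357 characters left out ...]
[ 0.14862103, -0.00785331, -0.98886304]]), 't': array([-0.04277646,  0.54844673,  1.36091576])}
{'K': array([[346.6961742 ,   0.        , 282.48185862],
       [  0.        , 346.6961742 , 214.18685014],
       [  0.        ,   0.        ,   1.        ]]), 'distortion': array([-0.08642464,  0.        ,  0.        ,  0.        ,  0.        ]), 'T_tool_cam': array([[-6.50774003e-04, -2.82501679e-01,  9.59266583e-01,
        -1.41744748e-01],
       [ 9.99998038e-01, -1.97857414e-03,  9.57212642e-05,
        -7.99742706e-04],
       [ 1.87093863e-03,  9.59264763e-01,  2.82502413e-01,
        -7.21325867e-02],
       [ 0.00000000e+00,  0.00000000e+00,  0.00000000e+00,
         1.00000000e+00]])}
```

View pics/side0.png

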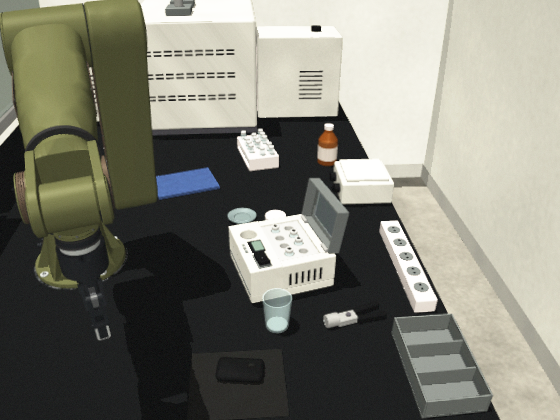

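View pics/top0.png

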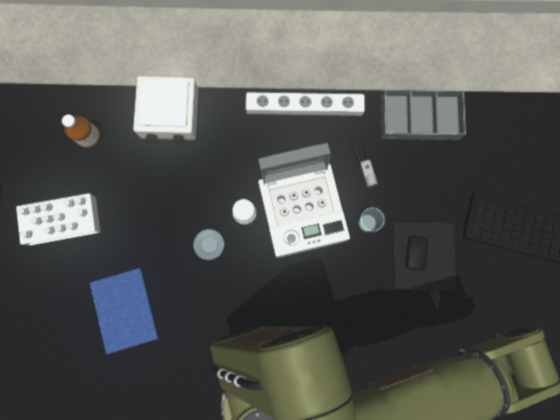

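The side view shows the heater at about (285,255) with its cover open, the beaker at (277,310) and the crimper at (350,318). In the top view the heater's deck front runs from about (275,250) to (347,240), with the well near (291,238) and the rocker near (334,228). I'll zoom in.

Run:
```python
import cv2
a=cv2.imread("pics/top0.png")[140:265,235:395]; cv2.imwrite("pics/topz.png",cv2.resize(a,None,fx=5,fy=4.8/1*1.0417,interpolation=cv2.INTER_CUBIC)[:600])
a=cv2.imread("pics/side0.png")[170:310,215:375]; cv2.imwrite("pics/sidez.png",cv2.resize(a,None,fx=4,fy=4,interpolation=cv2.INTER_CUBIC))
```

```text
(no output)
```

View pics/topz.png

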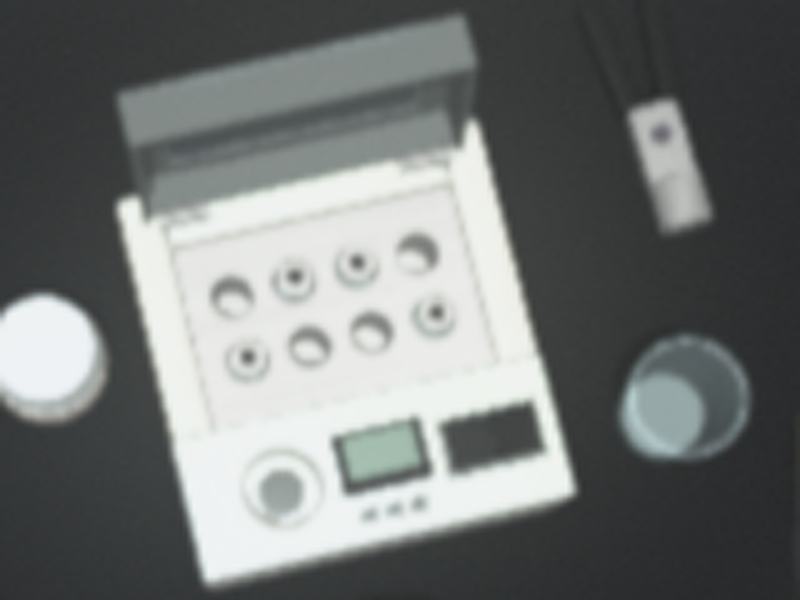

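View pics/sidez.png

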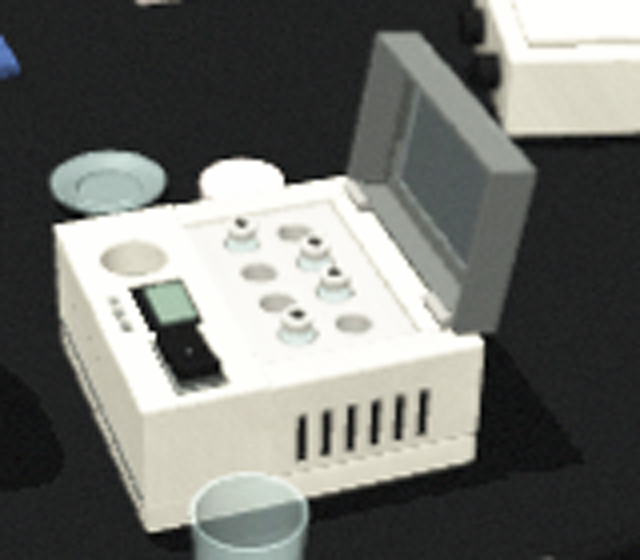

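```bash
cat > h.py <<'E'
import numpy as np, cv2
from workcell import env
def ray(cam,px):
    c=env.calibration(cam); p=cv2.undistortPoints(np.array([[px]],float),c["K"],c["distortion"])[0,0]
    R,t=c["R"],c["t"]; return -R.T@t, R.T@np.array([p[0],p[1],1])
def plane(cam,px,z):
    o,d=ray(cam,px); return o+d*(z-o[2])/d[2]
def proj(cam,X):
    c=env.calibration(cam); return cv2.projectPoints(np.array(X,float).reshape(-1,1,3),cv2.Rodrigues(c["R"])[0],c["t"],c["K"],c["distortion"])[0][:,0]
E
python3 - <<'E'
from h import *
o,_=ray("top",(280,210)); print("topcam",o)
T=lambda u,v:(235+u/5-.4,140+v/5-.4)
S=lambda u,v:(215+u/4-.4,170+v/4-.4)
P={}
for n,h,t,s,z in [("well",(-70,52),(283,489),(134,258),.105),("FL",(-110,105),(205,578),(57,228),.105),("FR",(-110,-105),(574,492),(145,412),.105),
  ("rock",(-70,-68),(494,438),(189,350),.113),("BR",(110,-105),(475,125),(483,340),.105),("BL",(110,105),(120,203),None,.105)]:
    a=plane("top",T(*t),z); b=plane("side",S(*s),z) if s else None
    P[n]=(h,a,b); print(n,a.round(4),None if b is None else b.round(4))
for k,cam in((1,"top"),(2,"side")):
    q=[(np.array(v[0])/1000,v[k][:2]) for v in P.values() if v[k] is not None]
    A=np.array([i for i,_ in q]);B=np.array([i for _,i in q])
    Ac=A-A.mean(0);Bc=B-B.mean(0);U,D,V=np.linalg.svd(Ac.T@Bc);R=(U@V).T
    t=B.mean(0)-R@A.mean(0);print(cam,np.arctan2(R[1,0],R[0,0]),t,((A@R.T+t-B)*1000).round(1).tolist())
E
```

```text
topcam [ 0.34058927 -0.02446041  1.427626  ]
well [ 0.466  -0.0602  0.105 ] [ 0.4675 -0.0583  0.105 ]
FL [ 0.4162 -0.0177  0.105 ] [ 0.4175 -0.0191  0.105 ]
FR [ 0.4666 -0.2219  0.105 ] [ 0.4689 -0.2203  0.105 ]
rock [ 0.4952 -0.1766  0.113 ] [ 0.4975 -0.172   0.113 ]
BR [ 0.675  -0.1673  0.105 ] [ 0.6795 -0.1642  0.105 ]
BL [0.6268 0.0334 0.105 ] None
top 0.24380769026768007 [ 0.54629943 -0.09349031] [[-0.2, 0.3], [-2.0, -0.5], [-1.7, -0.1], [-0.4, 0.2], [3.4, -1.5], [0.9, 1.5]]
side 0.25528786968948425 [ 0.54844784 -0.09073247] [[0.1, 0.2], [-2.0, 2.2], [-0.4, 0.2], [0.4, -2.2], [1.9, -0.4]]
```

```bash
cat >> h.py <<'E'
from scipy.spatial.transform import Rotation as Ro
HX,HY,YAW=.5475,-.092,.248
def h2w(x,y,z): 
    c,s=np.cos(YAW),np.sin(YAW); return np.array([HX+c*x-s*y,HY+s*x+c*y,z])
def w2h(p):
    c,s=np.cos(YAW),np.sin(YAW); d=p-np.array([HX,HY,0]); return np.array([c*d[0]+s*d[1],-s*d[0]+c*d[1],d[2]])
def st():
    s=env.get_state(); R=Ro.from_euler("xyz",s["ee_rot"]).as_matrix()
    print("t",round(s["clock"],2),"F",s["wrist_force"].round(2),"op",round(s["opening"],3),"pos",s["ee_pos"].round(4),"heater",(w2h(s["ee_pos"])*1000).round(1),"yaw z",np.arctan2(R[1,2],R[0,2]).round(4),"tilt",R[:,0].round(4))
    return s,R
def shift(*targets,phi=None):
    s,R=st()
    for T in targets: print((R.T@(np.array(T)-s["ee_pos"])*100).round(2), end=" ")
    if phi is not None:
        cur=np.arctan2(R[1,2],R[0,2]); 
        # turn about tool x (down): +turn reduces world angle
        print("turn",-((phi-cur+np.pi)%(2*np.pi)-np.pi), "(half:",-((phi+np.pi-cur+np.pi)%(2*np.pi)-np.pi),")")
E
python3 - <<'E'
from h import *
w=h2w(-.07,.052,.105); print(w, "joint",env.get_state()["joints"].round(3))
shift([w[0],w[1],.231],phi=YAW); s,R=st(); print(R.round(3))
E
```

```text
[ 0.46687742 -0.05877352  0.105     ] joint [-1.264  0.3    1.522  0.     1.321 -0.067]
t 0.1 F [0.42 0.47 0.  ] op 0.999 pos [ 0.2008 -0.5118  0.2308] heater [-439.2 -321.9  230.8] yaw z -2.7678 tilt [-3.e-04  1.e-03 -1.e+00]
[ 2.000e-02 -3.246e+01 -4.132e+01] turn -3.0157567826210663 (half: 0.12583587096872684 )
t 0.1 F [0.42 0.47 0.  ] op 0.999 pos [ 0.2008 -0.5118  0.2308] heater [-439.2 -321.9  230.8] yaw z -2.7678 tilt [-3.e-04  1.e-03 -1.e+00]
[[-0.     0.365 -0.931]
 [ 0.001 -0.931 -0.365]
 [-1.    -0.001 -0.   ]]
```

Emit:
send_rows(
  steps=[0,-2.7,-3.4,0.06,0,0,-5.4,-6.9,0.12,0,0,-8.1,-10.3,0.126,0,0,-10.8,-13.8,0.126,0,0,-13.5,-17.2,0.126,0,0,-16.2,-20.6,0.126,0,0,-18.9,-24.1,0.126,0,0,-21.6,-27.5,0.126,0,0,-24.3,-30.9,0.126,0,0,-27.0,-34.4,0.126,0,0,-29.7,-37.8,0.126,0,0,-32.5,-41.3,0.126,0],
)

```text
clock: 1.1
ee_pos: [0.4542, -0.0786, 0.2311]
ee_rot: [-1.472, 1.57, 1.917]
wrist_force: [0.5, -0.8, -0.2]
opening: -0.001
```

Run:
```python
from h import *
w=h2w(-.07,.052,.105); 
shift([w[0],w[1],.231],[w[0],w[1],.115],phi=YAW+np.pi); 
im=env.snapshot("wrist"); cv2.imwrite("pics/w1.png",im[:,:,::-1])
```

```text
t 1.1 F [ 0.48 -0.8  -0.2 ] op -0.001 pos [ 0.4542 -0.0786  0.2311] heater [-87.1  35.9 231.1] yaw z -2.8937 tilt [-4.e-04  1.e-03 -1.e+00]
[ 0.01 -1.61 -1.71] [11.61 -1.6  -1.71] turn -0.00014342483991569566 (half: 3.1414492287498774 )
```

View pics/w1.png

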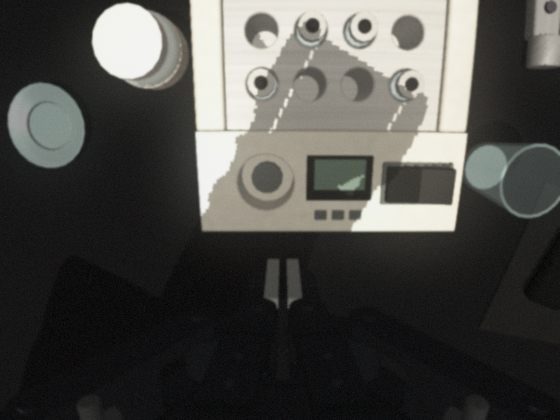

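The wrist view shows the heater square to the tool, with the well at (266,181), the rocker at (418,183) and the deck's front edge along row 231. The tips are still short of the target, so I'll move on and measure the well with the wrist camera.

Emit:
send_rows(
  steps=[0,-1.6,-1.7,0,0,0,-1.6,-1.7,0,0,0,-1.6,-1.7,0,0,0,-1.6,-1.7,0,0],
)

```text
clock: 1.48
ee_pos: [0.4689, -0.0541, 0.2309]
ee_rot: [-1.763, 1.568, 1.63]
wrist_force: [0.2, 0.4, -0.2]
opening: 0.001
```

```bash
cat >> h.py <<'E'
def wplane(px,z,s=None):
    s=s or env.get_state(); c=env.calibration("wrist"); R=Ro.from_euler("xyz",s["ee_rot"]).as_matrix()
    p=cv2.undistortPoints(np.array([[px]],float),c["K"],c["distortion"])[0,0]
    T=c["T_tool_cam"]; o=R@T[:3,3]+s["ee_pos"]; d=R@T[:3,:3]@np.array([p[0],p[1],1]); return o+d*(z-o[2])/d[2]
E
python3 - <<'E'
from h import *
import pickle
s,R=st(); pickle.dump(s,open("s2.pkl","wb"))
im=env.snapshot("wrist"); cv2.imwrite("pics/w2.png",im[:,:,::-1])
cv2.imwrite("pics/w2z.png",cv2.resize(im[130:330,160:420,::-1],None,fx=3,fy=3,interpolation=cv2.INTER_CUBIC))
E
```

```text
t 1.48 F [ 0.22  0.39 -0.25] op 0.001 pos [ 0.4689 -0.0541  0.2309] heater [-66.9  56.1 230.9] yaw z -2.8898 tilt [-1.0e-04  2.5e-03 -1.0e+00]
```

View pics/w2z.png

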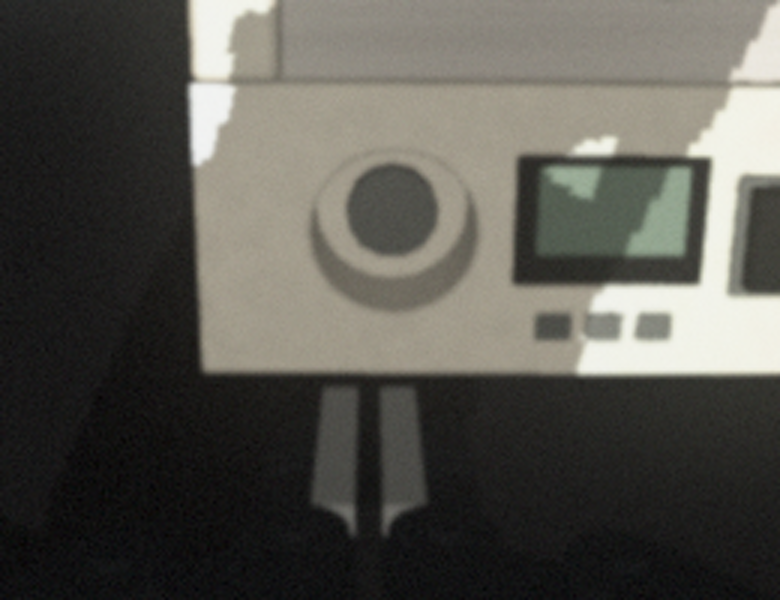

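Run:
```python
from h import *
import pickle
s=pickle.load(open("s2.pkl","rb"))
Z=lambda u,v:(160+u/3-.33,130+v/3-.33)
for n,u,v in [("well",394,230),("FL",204,374),("wl",310,230),("wr",478,230),("wt",394,148),("wb",394,312)]:
    p=wplane(Z(u,v),.105,s); print(n,p.round(4),(w2h(p)*1000).round(1))
p=wplane(Z(392,209),.083,s); print("key",p,(w2h(p)*1000).round(1))
w=h2w(-.07,.052,.105); 
shift([w[0],w[1],.231],[w[0],w[1],.115],phi=YAW+np.pi); 
print(env.get_state()["qd"].round(3))
```

```text
well [ 0.4701 -0.0596  0.105 ] [-67.1  50.4 105. ]
FL [ 0.4168 -0.0189  0.105 ] [-108.7  102.9  105. ]
wl [ 0.4646 -0.038   0.105 ] [-67.1  72.7 105. ]
wr [ 0.4757 -0.0813  0.105 ] [-67.  28. 105.]
wt [ 0.4915 -0.054   0.105 ] [-44.9  50.6 105. ]
wb [ 0.4477 -0.0655  0.105 ] [-90.2  50.2 105. ]
key [ 0.47040028 -0.05947224  0.083     ] [-66.8  50.5  83. ]
t 1.53 F [ 0.76 -0.18 -0.26] op -0.003 pos [ 0.4688 -0.0544  0.231 ] heater [-67.1  55.8 231. ] yaw z -2.8906 tilt [ 0.      0.0025 -1.    ]
[-0.01  0.38  0.29] [11.59  0.4   0.3 ] turn 0.002990201931869052 (half: -3.138602451657924 )
[-0.009 -0.003 -0.001  0.003 -0.     0.002]
```

Emit:
send_rows(
  steps=[0,0.46,0.2,0,0,2,0.46,0.2,0,0,5,0.46,0.2,0,0,8,0.46,0.2,0,0,10.5,0.46,0.2,0,0,12,0.46,0.2,0,0,12,0.46,0.2,0,0,12,0.46,0.2,0,0],
)

```text
clock: 2.2
ee_pos: [0.4677, -0.0599, 0.1111]
ee_rot: [-1.523, 1.568, 1.869]
wrist_force: [-0.0, -0.3, 0.5]
opening: 0.003
```

Run:
```python
from h import *
st()
a=env.snapshot("side")[210:270,215:300,::-1]; cv2.imwrite("pics/s3.png",cv2.resize(a,None,fx=8,fy=8,interpolation=cv2.INTER_CUBIC))
```

```text
t 2.2 F [-0.05 -0.34  0.51] op 0.003 pos [ 0.4677 -0.0599  0.1111] heater [-69.4  50.7 111.1] yaw z -2.8917 tilt [-8.0e-04  2.6e-03 -1.0e+00]
```

View pics/s3.png

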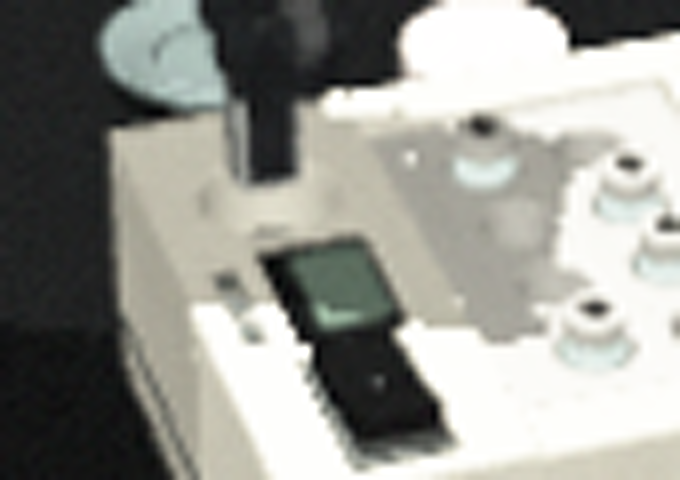

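The tips (265,185) hang over the middle of the well (columns 200–335 of the crop). Going down.

Emit:
send_rows(
  steps=[1,0,0,0,0,2,0,0,0,0,2.6,0,0,0,0,2.9,0,0,0,0,3.2,0,0,0,0,3.4,0,0,0,0,3.4,0,0,0,0],
)

```text
clock: 2.83
ee_pos: [0.4682, -0.0597, 0.0778]
ee_rot: [-2.059, 1.568, 1.333]
wrist_force: [-4.0, -0.3, 5.5]
opening: 0.002
```

```bash
python3 -c "
from h import *
st()"
```

```text
t 2.83 F [-3.96 -0.29  5.49] op 0.002 pos [ 0.4682 -0.0597  0.0778] heater [-68.9  50.8  77.8] yaw z -2.8915 tilt [ 6.0e-04  2.3e-03 -1.0e+00]
```

Emit:
send_rows(
  steps=[0.15,0,0,0,0,0.25,0,0,0,0,0.25,0,0,0,0],
)

```text
clock: 3.08
ee_pos: [0.4684, -0.0597, 0.0768]
ee_rot: [-2.357, 1.568, 1.035]
wrist_force: [-10.0, 1.2, 22.0]
opening: -0.002
```

Emit:
send_rows(
  steps=[0.1,0,0.05,0,0,0.1,0,0.05,0,0,0.1,0,0.05,0,0,0.1,0,0.05,0,0,0.1,0,0.05,0,0,0.1,0,0.05,0,0,0.1,0,0.05,0,0,0.1,0,0.05,0,0,0.1,0,0.05,0,0,0.1,0,0.05,0,0,0.1,0,0.05,0,0,0.1,0,0.05,0,0],
)

```text
clock: 4.08
ee_pos: [0.4684, -0.0597, 0.0769]
ee_rot: [-2.712, 1.568, 0.68]
wrist_force: [-5.9, 1.6, 15.1]
opening: 0.001
```

```bash
python3 -c "
from h import *
st()"
```

```text
t 4.08 F [-5.93  1.58 15.06] op 0.001 pos [ 0.4684 -0.0597  0.0769] heater [-68.8  50.7  76.9] yaw z -2.8912 tilt [ 0.0025  0.002  -1.    ]
```

The key reached z 0.0769 (expected 0.077) under 15–22 N and was held for over a second. Withdrawing straight up, high enough to clear the cover.

Emit:
send_rows(
  steps=[0,0,0,0,0,-1,0,0,0,0,-3,0,0,0,0,-6,0,0,0,0,-10,0,0,0,0,-14,0,0,0,0,-18,0,0,0,0,-20.5,0,0,0,0,-20.5,0,0,0,0,-20.5,0,0,0,0],
)

```text
clock: 4.92
ee_pos: [0.4681, -0.0602, 0.2834]
ee_rot: [-3.141, 1.565, 0.251]
wrist_force: [0.6, 0.5, 0.0]
opening: 0.002
```

Run:
```python
from h import *
import pickle
s,R=st();pickle.dump(s,open("s4.pkl","wb"))
im=env.snapshot("wrist"); cv2.imwrite("pics/w4.png",im[:,:,::-1])
shift(h2w(.17,0,.282),h2w(.17,0,.19),phi=YAW+np.pi)
# predicted edges of cover vs angle in top view & side
from h import proj
for th in (1.6,1.7,1.78):
    d=np.array([-np.cos(th),np.sin(th)]);n=np.array([np.sin(th),np.cos(th)]);e=np.array([.092,.106])+.116*d+.03*n
    print(th,e,proj("side",[h2w(e[0],y,e[1]) for y in(-.093,.093)]).round(1).tolist(),proj("top",[h2w(e[0],y,e[1]) for y in(-.093,.093)]).round(1).tolist())
```

```text
t 4.92 F [0.57 0.55 0.02] op 0.002 pos [ 0.4681 -0.0602  0.2834] heater [-69.2  50.3 283.4] yaw z -2.8912 tilt [ 0.0056  0.0014 -1.    ]
t 4.97 F [ 0.47  1.   -1.1 ] op 0.001 pos [ 0.4677 -0.0601  0.2819] heater [-69.5  50.5 281.9] yaw z -2.8912 tilt [ 0.0029  0.002  -1.    ]
[  0.07   5.11 -23.94] [  9.27   5.12 -23.91] turn 0.0024256468617824822 (half: -3.1391670067280106 )
1.6 [0.12537435 0.22107455] [[342.8, 211.7], [313.4, 176.9]] [[328.3, 147.3], [258.7, 163.3]]
1.7 [0.13669591 0.21716778] [[347.0, 212.3], [317.3, 177.6]] [[327.1, 143.6], [257.8, 159.6]]
1.78 [0.14543689 0.21324038] [[350.2, 213.1], [320.2, 178.4]] [[326.1, 140.9], [257.1, 156.8]]
```

View pics/w4.png

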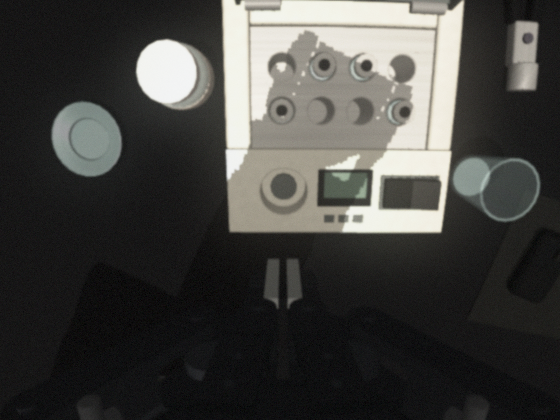

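The well, vials and display are unchanged in the wrist view. The earlier top view put the cover's free edge at (258,158) to (327,142), which means an angle of about 1.73. Crossing over the cover to get behind it.

Emit:
send_rows(
  steps=[0,0.5,-2.5,0,0,0,1.2,-5.5,0,0,0,1.8,-8.5,0,0,0,2.5,-11.5,0,0,0,3.1,-14.5,0,0,0,3.8,-17.5,0,0,0,4.4,-20.5,0,0,0,5.0,-23,0,0,0,5.1,-24.1,0,0,0,5.1,-24.1,0,0,0,5.1,-24.1,0,0],
)

```text
clock: 5.88
ee_pos: [0.7136, -0.0497, 0.2804]
ee_rot: [-1.714, 1.568, 1.679]
wrist_force: [0.8, 0.5, -0.7]
opening: 0.001
```

Run:
```python
from h import *
shift(h2w(.172,0,.185),phi=YAW+np.pi)
a=env.snapshot("side")[120:310,200:400,::-1]; cv2.imwrite("pics/s5.png",cv2.resize(a,None,fx=3,fy=3,interpolation=cv2.INTER_CUBIC))
```

```text
t 5.88 F [ 0.83  0.51 -0.66] op 0.001 pos [ 0.7136 -0.0497  0.2804] heater [171.4   0.3 280.4] yaw z -2.8909 tilt [-3.0e-04  2.4e-03 -1.0e+00]
[ 9.54  0.05 -0.05] turn 0.002674013036033429 (half: -3.1389186405537597 )
```

View pics/s5.png

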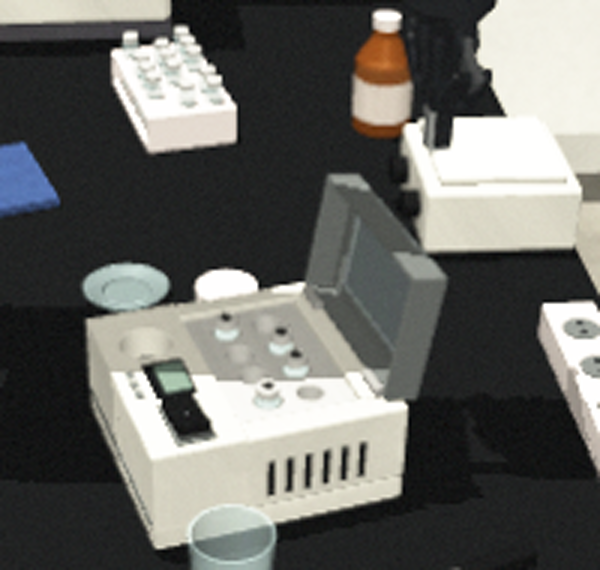

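Emit:
send_rows(
  steps=[2,0,0,0,0,5,0,0,0,0,8,0,0,0,0,9.5,0,0,0,0,9.5,0,0,0,0,9.5,0,0,0,0],
)

```text
clock: 6.43
ee_pos: [0.7128, -0.0497, 0.1868]
ee_rot: [-1.941, 1.569, 1.451]
wrist_force: [-0.5, 0.5, 0.6]
opening: 0.004
```

```bash
cat >> h.py <<'E'
def arc(ths,r=.095,ov=0.0):
    s,R=st()
    for th in ths:
        d=np.array([-np.cos(th),np.sin(th)]);n=np.array([np.sin(th),np.cos(th)]);e=np.array([.092,.106])+r*d+(.03-ov)*n
        x=e[0]+.011*min(1,np.sin(th)*3)
        T=h2w(x,0,e[1]); print(round(th,2),(np.array([x,e[1]])*1000).round(1),(R.T@(T-s["ee_pos"])*100).round(2))
E
python3 - <<'E'
from h import *
arc(np.arange(1.6,-.01,-.1))
E
```

```text
t 6.43 F [-0.54  0.53  0.6 ] op 0.004 pos [ 0.7128 -0.0497  0.1868] heater [170.6   0.4 186.8] yaw z -2.8913 tilt [ 3.0e-04  2.2e-03 -1.0e+00]
1.6 [135.8 200.1] [-1.33  0.03  3.48]
1.5 [126.2 202.9] [-1.61  0.03  4.44]
1.4 [116.4 204.7] [-1.79  0.03  5.42]
1.3 [106.5 205.6] [-1.88  0.02  6.41]
1.2 [ 96.5 205.4] [-1.87  0.02  7.41]
1.1 [ 86.6 204.3] [-1.75  0.02  8.39]
1.0 [ 76.9 202.1] [-1.54  0.02  9.37]
0.9 [ 67.4 199.1] [-1.23  0.02 10.32]
0.8 [ 58.3 195.1] [-0.83  0.02 11.23]
0.7 [ 49.7 190.1] [-0.34  0.02 12.09]
0.6 [ 41.5 184.4] [2.300e-01 1.000e-02 1.291e+01]
0.5 [ 34.  177.9] [8.800e-01 1.000e-02 1.366e+01]
0.4 [ 27.2 170.6] [1.610e+00 1.000e-02 1.434e+01]
0.3 [ 19.9 162.7] [2.400e+00 1.000e-02 1.508e+01]
0.2 [ 11.4 154.3] [3.240e+00 1.000e-02 1.592e+01]
0.1 [  3.8 145.3] [4.130e+00 1.000e-02 1.669e+01]
-0.0 [ -3. 136.] [5.070e+00 1.000e-02 1.736e+01]
```

Emit:
send_rows(
  steps=[0,0,1.2,0,0,-0.6,0,2.4,0,0,-1.3,0,3.5,0,0,-1.6,0,4.4,0,0,-1.8,0,5.4,0,0,-1.9,0,6.4,0,0,-1.9,0,7.4,0,0,-1.8,0,8.4,0,0,-1.8,0,8.4,0,0],
)

```text
clock: 7.18
ee_pos: [0.6309, -0.0709, 0.2075]
ee_rot: [-2.971, 1.567, 0.42]
wrist_force: [0.3, 0.5, 0.4]
opening: -0.002
```

Run:
```python
from h import *
arc(np.arange(1.1,-.01,-.1))
a=env.snapshot("side")[120:310,200:400,::-1]; cv2.imwrite("pics/s6.png",cv2.resize(a,None,fx=3,fy=3,interpolation=cv2.INTER_CUBIC))
```

```text
t 7.18 F [0.29 0.55 0.43] op -0.002 pos [ 0.6309 -0.0709  0.2075] heater [ 8.600e+01 -1.000e-01  2.075e+02] yaw z -2.8918 tilt [ 0.0038  0.0017 -1.    ]
1.1 [ 86.6 204.3] [ 0.32 -0.01 -0.06]
1.0 [ 76.9 202.1] [ 0.53 -0.01  0.91]
0.9 [ 67.4 199.1] [ 0.83 -0.01  1.86]
0.8 [ 58.3 195.1] [ 1.23 -0.01  2.77]
0.7 [ 49.7 190.1] [ 1.72 -0.01  3.64]
0.6 [ 41.5 184.4] [ 2.29 -0.01  4.46]
0.5 [ 34.  177.9] [ 2.94 -0.01  5.21]
0.4 [ 27.2 170.6] [ 3.66 -0.01  5.9 ]
0.3 [ 19.9 162.7] [ 4.45 -0.02  6.63]
0.2 [ 11.4 154.3] [ 5.29 -0.02  7.48]
0.1 [  3.8 145.3] [ 6.18 -0.02  8.25]
-0.0 [ -3. 136.] [ 7.11 -0.02  8.93]
```

View pics/s6.png

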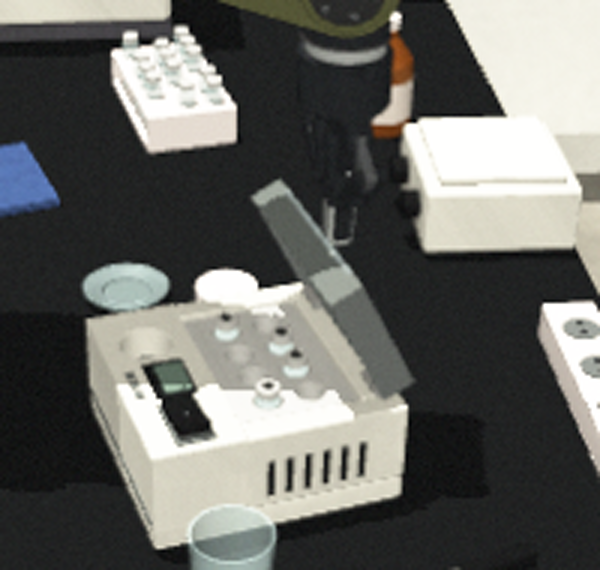

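The cover has followed to about 1 rad, its free edge near (345,270) in the crop's right half and the tips at (340,240). Continuing down the arc.

Emit:
send_rows(
  steps=[0.5,0,0.9,0,0,0.8,0,1.9,0,0,1.2,0,2.8,0,0,1.7,0,3.6,0,0,2.3,0,4.5,0,0,2.9,0,5.2,0,0,3.7,0,5.9,0,0,4.5,0,6.6,0,0,5.3,0,7.5,0,0,6.0,0,8.2,0,0,6.0,0,8.2,0,0],
)

```text
clock: 8.15
ee_pos: [0.5519, -0.0911, 0.1469]
ee_rot: [-2.91, 1.567, 0.481]
wrist_force: [-0.3, 0.2, -0.9]
opening: -0.0
```

Run:
```python
from h import *
arc([.1,0],r=.1)
a=env.snapshot("side")[120:310,200:400,::-1]; cv2.imwrite("pics/s7.png",cv2.resize(a,None,fx=3,fy=3,interpolation=cv2.INTER_CUBIC))
```

```text
t 8.15 F [-0.26  0.22 -0.91] op -0.0 pos [ 0.5519 -0.0911  0.1469] heater [  4.5  -0.2 146.9] yaw z -2.892 tilt [ 0.0031  0.0016 -1.    ]
0.1 [ -1.2 145.8] [ 0.11 -0.03  0.57]
0 [ -8. 136.] [ 1.09 -0.03  1.25]
```

View pics/s7.png

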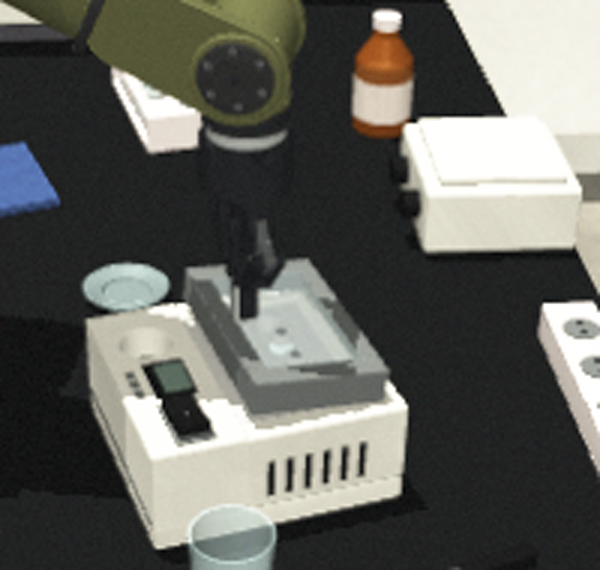

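Emit:
send_rows(
  steps=[0.1,0,0.7,0,0,0.2,0,1.4,0,0,0.5,0,1.4,0,0,0.8,0,1.4,0,0,1.1,0,1.4,0,0,1.2,0,1.4,0,0,1.3,0,1.4,0,0,1.3,0,1.4,0,0],
)

```text
clock: 8.87
ee_pos: [0.5391, -0.0946, 0.1359]
ee_rot: [-3.139, 1.566, 0.252]
wrist_force: [-10.4, 0.2, 18.5]
opening: -0.005
```

Run:
```python
from h import *
st()
```

```text
t 8.87 F [-10.37   0.2   18.53] op -0.005 pos [ 0.5391 -0.0946  0.1359] heater [ -8.7  -0.5 135.9] yaw z -2.8918 tilt [ 0.0042  0.0011 -1.    ]
```

The tip is at z 0.1359 with 18.5 N on it, against a shut height of 0.136. One more short press, then lift.

Emit:
send_rows(
  steps=[0.15,0,-0.05,0,0,0.2,0,-0.05,0,0,0.2,0,-0.05,0,0,-1,0,0,0,0,-4,0,0,0,0,-8,0,0,0,0,-9,0,0,0,0,-9,0,0,0,0],
)

```text
clock: 9.53
ee_pos: [0.54, -0.0949, 0.2293]
ee_rot: [2.868, 1.561, -0.024]
wrist_force: [-0.4, -0.2, 0.9]
opening: -0.002
```

Run:
```python
from h import *
import pickle
s,R=st();pickle.dump(s,open("s8.pkl","wb"))
im=env.snapshot("wrist");cv2.imwrite("pics/w8.png",im[:,:,::-1])
a=env.snapshot("side")[120:310,200:400,::-1]; cv2.imwrite("pics/s8.png",cv2.resize(a,None,fx=3,fy=3,interpolation=cv2.INTER_CUBIC))
shift(h2w(-.07,-.087,.225),h2w(-.07,-.087,.135),phi=YAW+np.pi)
```

```text
t 9.53 F [-0.35 -0.21  0.9 ] op -0.002 pos [ 0.54   -0.0949  0.2293] heater [ -8.   -0.9 229.3] yaw z -2.8917 tilt [ 9.9e-03 -2.0e-04 -1.0e+00]
t 9.63 F [ 0.2  -0.41  0.3 ] op -0.002 pos [ 0.5387 -0.0946  0.2253] heater [ -9.1  -0.4 225.3] yaw z -2.8918 tilt [ 0.004   0.0012 -1.    ]
[0.   8.65 6.1 ] [9.   8.65 6.14] turn 0.0018207324872587805 (half: -3.1397719211025343 )
```

View pics/s8.png

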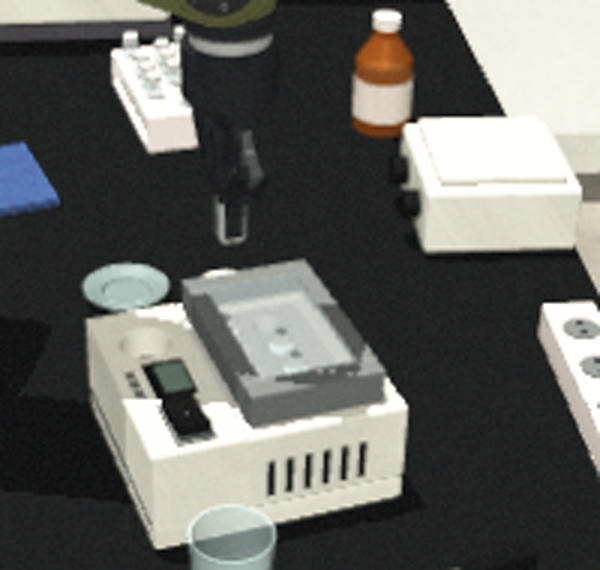

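View pics/w8.png

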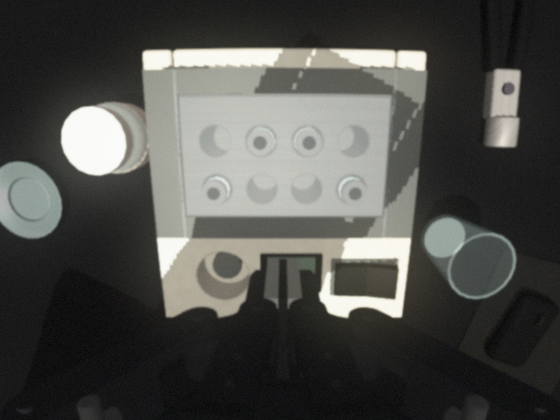

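The cover lies flat over the vials in both views, with its front edge along row 237 of the wrist picture. All four vials show through the window. The rocker's centre is near (365,279), and I'll measure it next.

Run:
```python
from h import *
import pickle
s=pickle.load(open("s8.pkl","rb"))
for n,p,z in [("rock c",(365,279),.113),("rl",(334,279),.107),("rr",(396,279),.118),("FR",(404,318),.105)]:
    q=wplane(p,z,s); print(n,q.round(4),(w2h(q)*1000).round(1))
```

```text
rock c [ 0.4999 -0.1749  0.113 ] [-66.5 -68.7 113. ]
rl [ 0.4911 -0.1516  0.107 ] [-69.3 -43.9 107. ]
rr [ 0.5079 -0.1979  0.118 ] [-64.4 -93.  118. ]
FR [ 0.468  -0.2247  0.105 ] [-109.6 -109.1  105. ]
```

Emit:
send_rows(
  steps=[0,1.5,1,0,0,0,4,2.8,0,0,0,6.5,4.5,0,0,0,8.7,6.0,0,0,0,8.7,6.0,0,0,2,8.7,6.0,0,0,5,8.7,6.0,0,0,8,8.7,6.0,0,0,9,8.7,6.0,0,0,9,8.7,6.0,0,0,9,8.7,6.0,0,0],
)

```text
clock: 10.55
ee_pos: [0.5026, -0.1935, 0.1352]
ee_rot: [-2.926, 1.567, 0.465]
wrist_force: [-0.1, -0.5, 0.3]
opening: -0.002
```

Run:
```python
from h import *
shift(h2w(-.07,-.088,.135))
a=env.snapshot("side")[210:290,215:325,::-1]; cv2.imwrite("pics/s9.png",cv2.resize(a,None,fx=7,fy=7,interpolation=cv2.INTER_CUBIC))
```

```text
t 10.55 F [-0.08 -0.54  0.31] op -0.002 pos [ 0.5026 -0.1935  0.1352] heater [-68.4 -87.4 135.2] yaw z -2.8916 tilt [ 0.0031  0.0016 -1.    ]
[0.02 0.06 0.16]
```

View pics/s9.png

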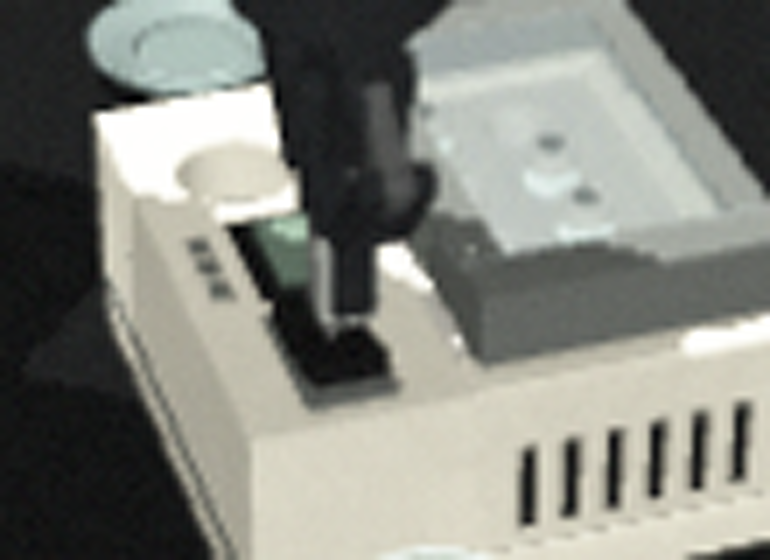

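The tips at (345,320) sit over the rocker's raised right end. Pressing down.

Emit:
send_rows(
  steps=[0.8,0,0.1,0,0,1.4,0,0.1,0,0,1.7,0,0.1,0,0,1.9,0,0.1,0,0,2.1,0,0.1,0,0,2.3,0,0.1,0,0,2.3,0,0.1,0,0,2.3,0,0.1,0,0],
)

```text
clock: 11.27
ee_pos: [0.5025, -0.1943, 0.114]
ee_rot: [2.858, 1.565, -0.034]
wrist_force: [-1.3, -2.7, 8.4]
opening: 0.0
```

Run:
```python
from h import *
st()
```

```text
t 11.27 F [-1.28 -2.71  8.4 ] op 0.0 pos [ 0.5025 -0.1943  0.114 ] heater [-68.7 -88.2 114. ] yaw z -2.8916 tilt [ 6.3e-03 -2.0e-04 -1.0e+00]
```

Emit:
send_rows(
  steps=[0.15,0,0,0,0,0.25,0,0,0,0,0.35,0,0,0,0,0.35,0,0,0,0],
)

```text
clock: 11.6
ee_pos: [0.5028, -0.1945, 0.1136]
ee_rot: [2.75, 1.563, -0.141]
wrist_force: [-15.7, 5.3, 37.3]
opening: -0.0
```

Run:
```python
from h import *
st()
```

```text
t 11.6 F [-15.69   5.3   37.26] op -0.0 pos [ 0.5028 -0.1945  0.1136] heater [-68.5 -88.4 113.6] yaw z -2.8915 tilt [ 0.0078 -0.0011 -1.    ]
```

It hit a firm stop at z 0.1136 under 37 N, where the on position puts that end's top at about 0.113. Lifting away to check.

Emit:
send_rows(
  steps=[-0.5,0,0,0,0,-3,0,0,0,0,-6,0,0,0,0,-9,0,0,0,0,-12,0,0,0,0,-14,0,3,0,0,-15,0,6,0,0,-15,0,9,0,0,-15,0,11,0,0,-15,0,11,0,0,-15,0,11,0,0],
)

```text
clock: 12.52
ee_pos: [0.3947, -0.2217, 0.263]
ee_rot: [2.751, 1.562, -0.142]
wrist_force: [-0.3, -0.8, 0.0]
opening: 0.004
```

Run:
```python
from h import *
st()
im=env.snapshot("wrist");cv2.imwrite("pics/w10.png",im[:,:,::-1])
f=env.snapshot("side");cv2.imwrite("pics/s10f.png",f[:,:,::-1])
a=f[200:310,215:375,::-1]; cv2.imwrite("pics/s10.png",cv2.resize(a,None,fx=5,fy=5,interpolation=cv2.INTER_CUBIC))
```

```text
t 12.52 F [-0.33 -0.8   0.05] op 0.004 pos [ 0.3947 -0.2217  0.263 ] heater [-180.   -88.3  263. ] yaw z -2.8928 tilt [ 0.0084 -0.0012 -1.    ]
```

View pics/s10.png

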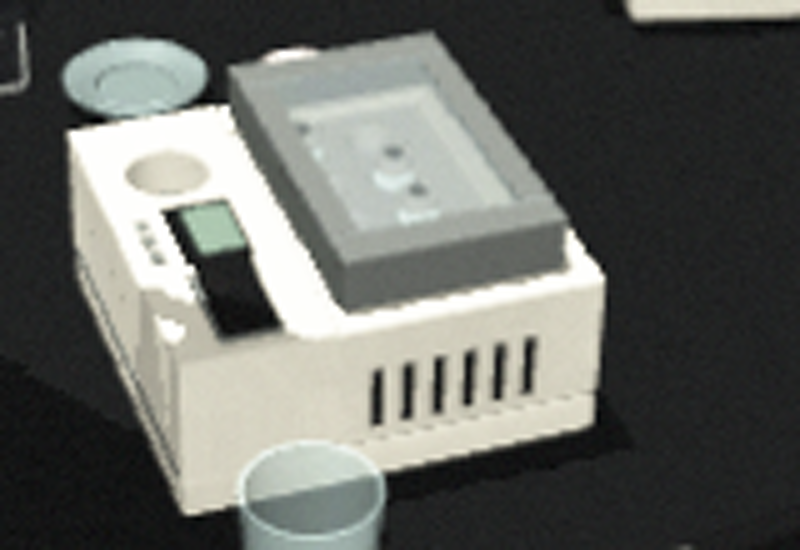

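View pics/w10.png

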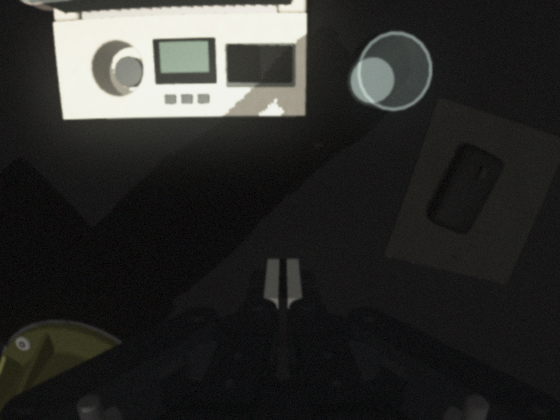

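View pics/s10f.png

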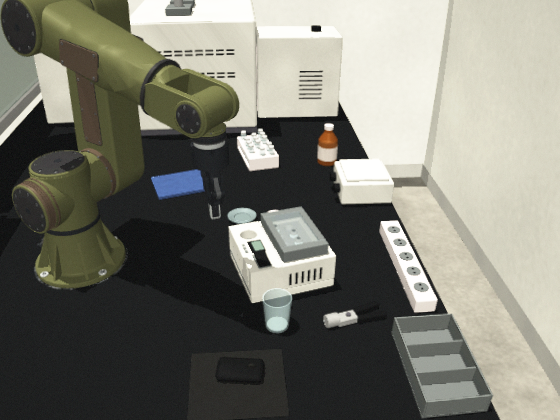

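Run:
```python
from h import *
for th in (0,.04,.08):
    e=np.array([.092,.106])+.116*np.array([-np.cos(th),np.sin(th)])+.03*np.array([np.sin(th),np.cos(th)])
    b=np.array([.092,.106])+.03*np.array([np.sin(th),np.cos(th)])
    f=np.array([.092,.106])+.116*np.array([-np.cos(th),np.sin(th)])
    q=proj("side",[h2w(e[0],.093,e[1]),h2w(e[0],-.093,e[1]),h2w(b[0],-.093,b[1]),h2w(f[0],-.093,f[1])])
    print(th,((q+.4-[215,200])*5).round(0).tolist())
# rocker right end top
for z in(.112,.113,.121): print(z,((proj("side",[h2w(-.084,-.093,z),h2w(-.056,-.093,z),h2w(-.084,-.043,.228-z),h2w(-.056,-.043,.228-z)])+.4-[215,200])*5).round(0).tolist())
a=cv2.imread("pics/s10.png")[190:350,140:300];b=cv2.imread("pics/side0.png")[200:310,215:375];b=cv2.resize(b,None,fx=5,fy=5,interpolation=cv2.INTER_CUBIC)[190:350,140:300]
cv2.imwrite("pics/cmp.png",cv2.resize(np.clip(np.hstack([b,a]).astype(float)**.6*9,0,255).astype(np.uint8),None,fx=2.4,fy=2.4))
```

```text
0 [[227.0, 69.0], [342.0, 264.0], [566.0, 220.0], [341.0, 315.0]]
0.04 [[229.0, 61.0], [344.0, 256.0], [568.0, 220.0], [341.0, 307.0]]
0.08 [[232.0, 53.0], [348.0, 247.0], [571.0, 219.0], [342.0, 299.0]]
0.112 [[222.0, 329.0], [278.0, 317.0], [192.0, 263.0], [246.0, 252.0]]
0.113 [[222.0, 327.0], [278.0, 316.0], [192.0, 264.0], [246.0, 254.0]]
0.121 [[221.0, 313.0], [278.0, 302.0], [192.0, 278.0], [247.0, 267.0]]
```

View pics/cmp.png

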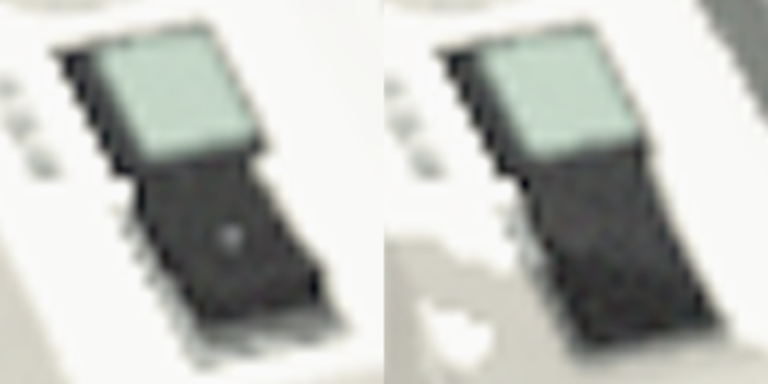

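The cover's corners at (228,68), (345,263) and (565,220) match the fully shut prediction to within 3 px of the 5x crop. The rocker's right end has gone down onto the bezel and its left end is up. Handing in.

```bash
python3 -c "
from workcell import env
print(env.finish_job())"
```

```text
the job is handed in; nothing more can be done
None
```

I reset the heater, shut its cover and switched it on, in the order asked, then handed the job in at about 12.7 s. The hand-in reports no verdict.

- **Reset key:** pressed with the shut fingertips to z = 76.9 mm (expected 77) and held for just over 1 s. The upward force was 15–22 N, and the key needs 5.5 N to stay fully down.
- **Cover:** swung over from behind and pressed down at its front edge until the tip stood at z = 135.9 mm (shut height 136). In the last side picture its corners match the fully shut position to within about 1 px.
- **Rocker:** the raised right end was pressed to a firm stop at z = 113.6 mm under 37 N. The before and after pictures show that end lowered to the bezel.
- **Surroundings:** the vials, beaker, dish, crimper and mouse looked unmoved in the last pictures. The jar is mostly hidden behind the shut cover, so I could not check it as well. The arm was clear of everything at hand-in.

No check failed. The cameras disagreed by 2–4 mm on the well's position, so I used their average. There was also 4–16 N of sideways force at the presses, which I took to be friction and did not investigate.

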